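# File the form pad and booklets in the sliding-stop rack

### The job

File the form pad and the smaller booklets, which stand in the two-slot sorter, in the grey rack with the sliding stop, standing on their long edges as they stand now and roughly centred across the rack. First stand the form pad next to the rack's fixed end wall, then the booklets beside it on the stop's side, and then push the stop in until both stand upright and snug between wall and stop. Do not disturb the tub of sample tubes or the sanitiser bottle.

Things in the scene. Friction and masses are not known exactly. Their poses are not given: they have to be found in the camera images.
- form_pad_center (a point): Centre of the loose white form pad, a stiff block 170 mm long, 120 mm high as it stands on its long edge, 12 mm thick, about 0.10 kg. Own axes: x up (the 120 mm), y along the 170 mm length, z across the 12 mm thickness. At the start it stands in one of the sorter's two slots (either one); its top edge is 126 mm above the desk.
- booklets_center (a point): Centre of the loose block of lilac booklets, stiff, 140 mm long, 100 mm high as it stands on its long edge, 17 mm thick, about 0.12 kg. Own axes: x up (the 100 mm), y along the 140 mm length, z across the 17 mm thickness. At the start it stands in the sorter's other slot; its top edge is 106 mm above the desk.
- sorter: Fixed grey two-slot sorter, floor 150 x 140 mm, 6 mm thick. Origin: centre of its underside on the desk. The slots run along its x and are centred at y = -40 and +40 mm; each is 26 mm wide between 3 mm walls whose tops are 47 mm above the desk.
- rack: Fixed grey filing rack: base plate 180 mm (x) by 277 mm (y, from -152 to +125 mm), 8 mm thick, on the desk. Origin on the desk at the middle of the packing space. Items are packed along its y axis with their lengths along its x. The fixed end wall is 150 mm wide, 6 mm thick, its top 70 mm above the desk; its inner face is at y = +90 mm. The stop closes from the -y side towards +y; no other walls.
- stop (a joint): Slide of the stop along the rack's +y, in m, 0 (wide open) to 0.16. The stop's flat steel plate (150 mm wide, top 86 mm above the desk) faces the wall; the free space between wall and stop plate is 0.18 m minus this value. Stiff slide, about 2.5 N of friction, stays where it is left. Starts 0 to 0.04.
- stop_grip (a point): Point in the stop's upright black grab fin, at its middle, 95 mm above the desk (15 mm below the fin's top, which is at 110 mm). The fin is 40 mm wide along the rack's x and 14 mm thick along its y, and stands on the outer side of the stop with 34 mm free between it and the stop plate; its centre is 47 mm outside the plate's packing face. It can be pushed from its outer side or pinched from above; it moves with the stop.
- tube_cup: Loose clear tub of used sample tubes, 107 mm across, 118 mm high, bystander behind the work. Origin: centre of its underside.
- sanitiser: Loose white pump bottle, 60 x 70 mm, 184 mm high, bystander behind the work on the left. Origin: centre of its underside.

How it is judged:
By the outcome, as a careful person would: the job done as asked, in the order asked, and still so for the second after the job is handed in, with the robot touching nothing.
It also fails if it takes over 72 s, if anything falls off the work surface, if the arm or the gripper's body presses on something with over 40 N, if the wrist force passes 120 N, or if a joint passes its speed limit or range.

### The arm

A 6-joint arm with a two-finger parallel gripper is mounted at the origin on a cart in front of the work surface, level with it; the furniture and walls round the work are solid. World frame = base frame: x ahead of the robot, y to its left, z up, the work surface at z = 0. Lengths are in m, angles in rad, forces in N, time in s.
With the tool pointing down it reaches from about 0.375 to 0.925 m from the base axis. Payload 5.7 kg.
Tool frame: the origin (TCP) lies midway between the tips of the shut fingers; the grasp point (between the pads) lies 19 mm behind it; z points along the fingers, x is the direction in which the jaws open and shut, and the axes are right-handed (so a half turn about z gives the same grasp; the last joint's range is limited). The gripper opens to 88 mm and grips with 3 to 60 N. Pads are 20 mm wide; open, the fingers measure 115 mm over their backs; the gripper's body (75 mm by 178 mm) begins 61 mm behind the grasp point.
Start: joints at [-1.296, 0.359, 1.51, -0, 1.272, -0.115], TCP at [0.228, -0.555, 0.223] pointing down, gripper open.
Joint ranges: [-2.97, 2.97], [-1.01, 2.36], [0.21, 2.38], [-0.96, 4.11], [0.2, 2.71], [-2.98, 2.98]. Speed limits (rad/s): [2.39, 2.39, 3.14, 3.14, 3.14, 3.14].

### API

Orientations are given as a unit quaternion [x, y, z, w].
In Python, from station import telemetry, read_camera, workorder, recognise, cut_out gives the robot as it stands. The module is installed in compiled form; this text tells all that it offers.
- The arm moves only by the tool drive_tool, never from a script. Its argument "steps" is a list of rows, each a list of 3 entries, a list of its own where there are three numbers: the opening, from 0 (shut) to 1 (fully open), then the shift along the tool's x, y, z in cm, then the turn, a rotation vector about the tool's x, y, z in degrees. In form: [[gripper, [dx, dy, dz], [wx, wy, wz]], ...]. A call has 1 to 10 rows; each row is the pose to reach, as a shift and turn from the pose commanded when the call began, along the tool's axes at that moment; what a row does not reach only later rows make up. A row lasts 1/8 s, in which the tool goes at most 62.5 mm and 10.7 degrees, less where a joint would pass 70% of its speed; a pose out of reach is approached as far as the arm can. A call with a gripper value outside its range is refused whole. The fingers move at their own pace and stop on an object; the grip force is fixed at half the most. Time passes only in rows, so rows that repeat a pose let the fingers close. It gives the time, the measured TCP pose, the force and the opening at its end, in the units of the state.
- telemetry.get_state(): the state, without advancing time (a new reading comes with each control period).
- read_camera(name): name is "scene" or "side" or "wrist"; returns a dict with "img" (420x560x3 uint8, red, green, blue), "vertical_fov" (degrees; the focal length in pixels is half the picture's height over the tangent of half this angle, whatever the lens; pixels are square), "cx", "cy" (the principal point, pixels), "pose" (4x4, takes a point from camera to world coordinates). Camera axes: x right, y up, looking along -z (the intrinsics and any distortion apply to the point x, -y, -z); pixel columns grow to the right and rows downward; lengths in m; the calibration is good to about 2 mm. The wrist camera is an equidistant fisheye: a pixel r from the principal point sees the ray r / f radians off the axis. A picture is of the moment at which its call begins. There is no depth.
- workorder.close_job(): hands the job in, once; it reports no verdict.
Trained networks look in a picture, given as the dict that the camera call returned (one of the last four; its "shot" number tells which), for a name from the list of things; names that differ only in an ending like _2 or _b are one class to them, and where a whole thing is asked for, a point or a joint stands for the part that bears it (a point fixed in the world has none). Each returns a list of dicts, best first, with "confidence" (0 to 1); they miss things now and then, are a little off and sometimes report something else, mostly with a low value. They report only what shows in the picture. A call takes as long as a camera call.
- recognise(picture, target): "xyz" ([x, y, z] in m, in world coordinates, good to about 4 mm: the middle of the surface that is visible of it).
- cut_out(picture, target): "mask" (420x560 bool, what is visible of it).
The state is a dict: "t": time; "joint_pos": joint angles; "dq": joint speeds; "tau": joint torques, N m; "ee_pos": TCP position; "orientation": TCP orientation; "contact_force": force on the tool from outside, world axes, zero at the start; "wrist_torque": the same for the moment, N m; "finger_gap": opening from 0.0 (shut) to 1.0 (fully open).
Only numpy, scipy, OpenCV 4.12 (cv2) and the standard library are available. Lean on these libraries where they do the work, as an engineer would, in place of code of your own. Each camera call takes 0.05 s, during which the arm holds its last target. There are 200 camera calls.

## Working session

There is one attempt and no reset: what is moved stays moved. The work goes in short steps, Python scripts to look and compute and a tool call to move; the robot and the scene stay as the last step left them, time stands still between calls to the robot, and variables do not carry over. Pictures are saved under pics/ and viewed, about 8 in all and at most 12, crops included, and the job is handed in when it is done.

Besides the shell and the picture viewer there is one more tool, called after ">>>" in YAML: its name, and indented under it one key for each argument. drive_tool: Moves the arm, as the interface text tells. Its arguments: {"type":"object","properties":{"steps":{"type":"array"}},"required":["steps"]}

```bash
mkdir -p pics; cat > h.py <<'E'
import numpy as np, cv2
from station import telemetry, read_camera, workorder, recognise, cut_out
def project(c,P):
    M=np.linalg.inv(c["pose"]); p=M[:3,:3]@np.asarray(P,float)+M[:3,3]
    f=210/np.tan(np.radians(c["vertical_fov"])/2); return np.array([c["cx"]+f*p[0]/-p[2], c["cy"]-f*p[1]/-p[2]])
def ray(c,u,v,fish=False):
    f=210/np.tan(np.radians(c["vertical_fov"])/2); d=np.array([(u-c["cx"])/f,-(v-c["cy"])/f,-1.])
    if fish:
        r=np.hypot(d[0],d[1]); d=np.array([d[0]/r*np.sin(r),d[1]/r*np.sin(r),-np.cos(r)])
    return c["pose"][:3,3], c["pose"][:3,:3]@d
def at_z(c,u,v,z,fish=False):
    o,d=ray(c,u,v,fish); return o+d*(z-o[2])/d[2]
def save(c,n,s=1.4): cv2.imwrite(f"pics/{n}.png",cv2.resize(c["img"][:,:,::-1],None,fx=s,fy=s,interpolation=cv2.INTER_CUBIC))
E
python3 - <<'E'
from h import *
s=telemetry.get_state(); print({k:np.round(v,3) for k,v in s.items()})
for n in ["scene","side","wrist"]:
    c=read_camera(n); save(c,n+"0",1.4 if n=="scene" else 1.2); print(n,c["vertical_fov"],c["cx"],c["cy"],np.round(c["pose"],3).tolist(),[k for k in c])
    for t in ["form_pad_center","booklets_center","sorter","rack","stop_grip","tube_cup","sanitiser"]:
        print(t,[(np.round(r["xyz"],3).tolist(),round(r["confidence"],2)) for r in recognise(c,t)[:2]])
E
```

```text
{'t': np.float64(0.0), 'joint_pos': array([-1.296,  0.359,  1.511, -0.   ,  1.273, -0.115]), 'dq': array([-0.   , -0.001, -0.   , -0.   ,  0.   , -0.001]), 'tau': array([-0.0000e+00, -5.1537e+01, -2.7072e+01,  6.8000e-02,  3.5000e-02,
       -0.0000e+00]), 'ee_pos': array([ 0.228, -0.554,  0.222]), 'orientation': array([ 0.831, -0.557, -0.001, -0.001]), 'contact_force': array([-0.321,  1.036,  0.631]), 'wrist_torque': array([-0.017, -0.016, -0.021]), 'finger_gap': np.float64(0.997)}
scene 53.82102224169276 274.39560797879125 211.06539395880463 [[-0.867, 0.225, -0.445, 0.201], [-0.499, -0.384, 0.777, 0.729], [0.004, 0.895, 0.445, 0.531], [0.0, 0.0, 0.0, 1.0]] ['img', 'vertical_fov', 'cx', 'cy', 'pose', 'shot']
form_pad_center [([0.469, -0.212, 0.078], 0.69)]
booklets_center [([0.511, -0.285, 0.109], 0.74)]
sorter [([0.481, -0.198, 0.018], 0.76)]
rack [([0.548, 0.151, 0.009], 0.82), ([0.471, -0.214, 0.083], 0.43)]
stop_grip [([0.561, 0.075, 0.051], 0.91)]
tube_cup []
sanitiser [([0.748, 0.176, 0.089], 0.59)]
side 52.47133457749753 293.69655423811855 206.52016506750772 [[-1.0, -0.007, 0.023, 0.659], [0.022, -0.624, 0.781, 0.68], [0.009, 0.781, 0.624, 0.685], [0.0, 0.0, 0.0, 1.0]] ['img', 'vertical_fov', 'cx', 'cy', 'pose', 'shot']
form_pad_center [([0.479, -0.21, 0.079], 0.62)]
booklets_center [([0.547, -0.276, 0.096], 0.65)]
sorter [([0.494, -0.195, 0.012], 0.97)]
rack [([0.563, 0.163, 0.007], 0.64)]
stop_grip [([0.577, 0.075, 0.051], 0.86)]
tube_cup [([0.759, -0.164, 0.051], 0.58)]
sanitiser [([0.763, 0.178, 0.106], 0.59)]
wrist 65.70646984690485 286.6787063865497 207.17618131938784 [[0.381, 0.889, 0.253, 0.297], [-0.924, 0.367, 0.105, -0.526], [0.0, -0.274, 0.962, 0.386], [0.0, 0.0, 0.0, 1.0]] ['img', 'vertical_fov', 'cx', 'cy', 'pose', 'shot']
form_pad_center []
booklets_center []
sorter []
rack []
stop_grip []
tube_cup []
sanitiser []
```

View pics/scene0.png

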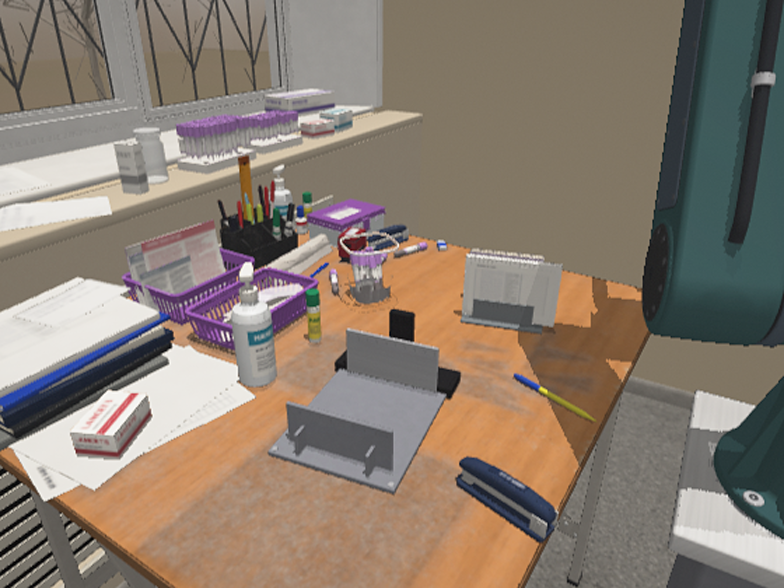

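View pics/side0.png

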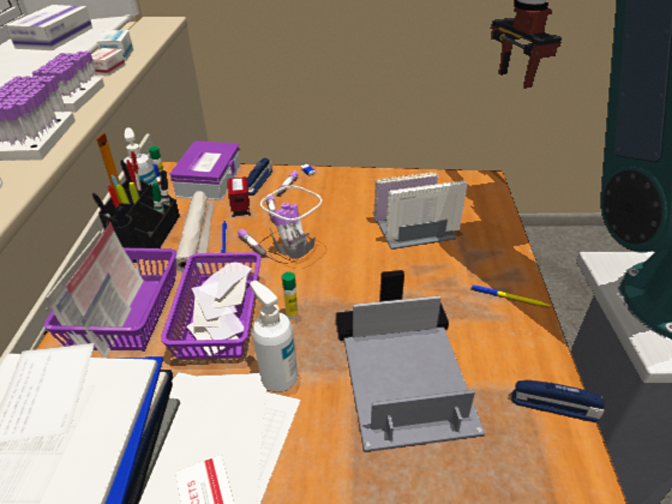

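The scene shows the rack at the centre, with its wall top at about (287–393, 405–437) and the stop top at (347–438, 331–361). The white pad is in the sorter's near slot at about (510, 290), and the booklets are behind it. The side view agrees. One zoomed composite should give me exact corners.

```bash
python3 - <<'E'
from h import *
a=cv2.imread("pics/scene0.png");b=cv2.imread("pics/side0.png")
s=read_camera("scene")["img"][:,:,::-1];d=read_camera("side")["img"][:,:,::-1]
def crop(i,x,y,w,h):
    return cv2.resize(i[y:y+h,x:x+w],(400,300),interpolation=cv2.INTER_CUBIC)
o=np.vstack([np.hstack([crop(s,320,170,100,75),crop(d,300,135,100,75)]),np.hstack([crop(s,180,215,160,140-20),crop(d,270,220,160,150-30)]) if 0 else np.hstack([crop(s,180,215,184,138),crop(d,268,235,184,138)])])
cv2.imwrite("pics/z1.png",o)
E
```

```text
(no output)
```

View pics/z1.png

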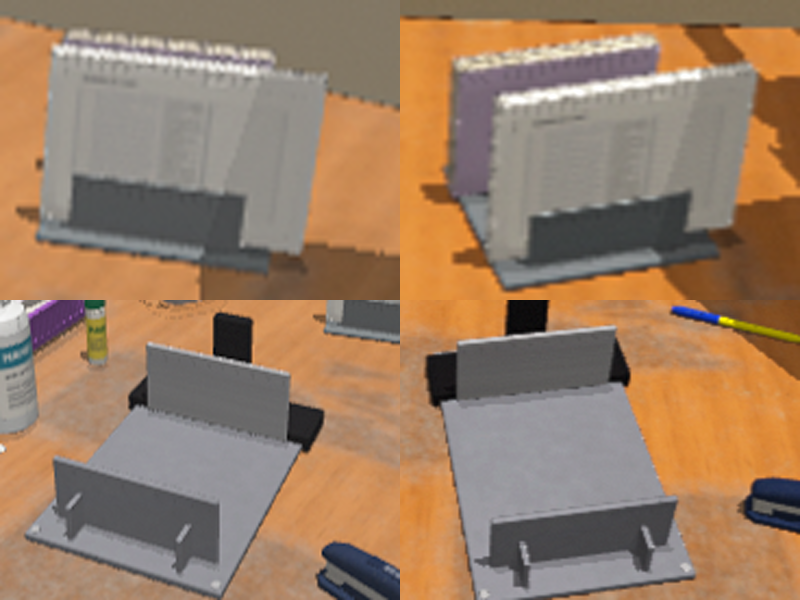

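```bash
cat > fit.py <<'E'
from h import *
from scipy.optimize import least_squares
S=read_camera("scene");D=read_camera("side")
def W(p,l):
    c,s=np.cos(p[2]),np.sin(p[2]); return np.array([p[0]+c*l[0]-s*l[1],p[1]+s*l[0]+c*l[1],l[2]])
def fit(obs,p0,L):
    f=lambda p:np.concatenate([project(c,W(p,L(l,p)))-uv for c,l,uv in obs])
    r=least_squares(f,p0,loss="soft_l1",f_scale=1.5); print(np.round(r.x,4),np.round(f(r.x),1)); return r.x
ps=lambda u,v:np.array([320+u/4,170+v/4]); pd=lambda u,v:np.array([300+u/4,135+v/4])
rs=lambda u,v:np.array([180+u*.46,215+v*.46]); rd=lambda u,v:np.array([268+u*.46,235+v*.46])
h=.006
print("pad");fit([(S,(.085,h,.126),ps(52,66)),(S,(-.085,h,.126),ps(325,76)),(S,(.085,h,.006),ps(42,228)),(S,(-.085,h,.006),ps(302,255)),
 (D,(.085,h,.126),pd(95,104)),(D,(-.085,h,.126),pd(353,74)),(D,(.085,h,.006),pd(92,262)),(D,(-.085,h,.006),pd(335,228))],[.48,-.21,0],lambda l,p:l)
h=.0085
print("book");fit([(D,(.07,h,.106),pd(54,78)),(D,(.07,h,.006),pd(52,196)),(D,(-.07,-h,.106),pd(255,38))],[.53,-.285,0],lambda l,p:l)
print("rack");fit([(S,(.09,.125,.008),rs(25,238)),(S,(-.09,.125,.008),np.array([282.9,349])),(S,(.075,.096,.07),rs(53,159)),(S,(-.075,.096,.07),rs(219,203)),
 (S,(.075,0,.086),rs(146,44)),(S,(-.075,0,.086),rs(290,74)),
 (D,(.09,.125,.008),np.array([303.3,371])),(D,(-.09,.125,.008),rd(294,275)),(D,(.075,.096,.07),rd(90,221)),(D,(-.075,.096,.07),rd(276,198)),
 (D,(.075,0,.086),rd(57,40)),(D,(-.075,0,.086),rd(215,27))],[.56,.15,0,0.02],lambda l,p:l if l[1] else (l[0],-.09+p[3],l[2]))
E
python3 fit.py
```

```text
pad
[ 0.4768 -0.217   0.2358] [-0.4 -3.6  0.5  1.7 -0.9 -2.6 -0.3 -0.3  1.4  0.8  1.6 -0.6 -0.4  0.4
 -0.7 -0.6]
book
[ 0.5126 -0.2845  0.1852] [ 0.6 -1.2 -0.3  0.8 -0.3  0.2]
rack
[0.5545 0.1552 0.1265 0.0068] [-0.2 -3.2 -0.9  0.6 -0.2 -1.1 -0.2 -0.3  0.  -0.6 -0.  -0.2 -0.3  2.6
  0.7 -1.5  0.4 -0.1  0.9 -0.2 -0.2  0.9  0.6 -0.5]
```

```bash
cat >> h.py <<'E'
from scipy.spatial.transform import Rotation as R
def goal(xyz,jaw_deg,tilt=None):
    """shift (cm, tool axes) and turn (deg) from the present pose to tool-down at xyz with the jaw axis at jaw_deg"""
    s=telemetry.get_state(); A=R.from_quat(s["orientation"]); a=np.radians(jaw_deg)
    B=R.from_matrix(np.array([[np.cos(a),np.sin(a),0],[np.sin(a),-np.cos(a),0],[0,0,-1]]))
    print("t",round(float(s["t"]),2),"at",np.round(s["ee_pos"],4),"F",np.round(s["contact_force"],1),"gap",round(float(s["finger_gap"])*88,1),
      "shift",np.round(A.inv().apply(np.array(xyz)-s["ee_pos"])*100,2),"turn",np.round((A.inv()*B).as_rotvec(degrees=True),1))
E
python3 -c "
from h import *
goal([.477,-.217,.222],-78.5)"
```

```text
t 1.4 at [ 0.228  -0.555   0.2226] F [ 0.2  1.  -0.9] gap 88.2 shift [-21.8  -35.88   0.06] turn [ 0.   0.  10.8]
```

>>> drive_tool:
  steps:
    - [1, [-21.8, -35.9, 0], [0, 0, 10.8]]
    - [1, [-21.8, -35.9, 0], [0, 0, 10.8]]
    - [1, [-21.8, -35.9, 0], [0, 0, 10.8]]
    - [1, [-21.8, -35.9, 0], [0, 0, 10.8]]
    - [1, [-21.8, -35.9, 0], [0, 0, 10.8]]
    - [1, [-21.8, -35.9, 0], [0, 0, 10.8]]
    - [1, [-21.8, -35.9, 0], [0, 0, 10.8]]
    - [1, [-21.8, -35.9, 0], [0, 0, 10.8]]
    - [1, [-21.8, -35.9, 0], [0, 0, 10.8]]
    - [1, [-21.8, -35.9, 0], [0, 0, 10.8]]

```text
t: 2.65
ee_pos: [0.4765, -0.218, 0.2226]
orientation: [0.774, -0.633, -0.0, 0.0]
contact_force: [-0.6, -0.7, -0.1]
finger_gap: 1.0
```

```bash
python3 - <<'E'
from h import *
goal([.477,-.217,.222],-78.5)
c=read_camera("wrist"); save(c,"w1"); print(c["cx"],c["cy"],c["pose"].tolist(),c["vertical_fov"])
for t in ["form_pad_center","booklets_center"]:
    print(t,[(np.round(r["xyz"],3).tolist(),round(r["confidence"],2)) for r in recognise(c,t)[:2]])
E
```

```text
t 2.65 at [ 0.4765 -0.218   0.2226] F [-0.6 -0.7 -0.1] gap 88.0 shift [-0.09 -0.07  0.06] turn [ 0.  -0.  -0.1]
286.6787063865497 207.17618131938784 [[0.19967327134116516, 0.9422391653199624, 0.2689162324015725, 0.549544834436705], [-0.9798623823595551, 0.19185400004891345, 0.055333121201384054, -0.20279922482503024], [0.0005443790710155644, -0.2745494454599583, 0.9615728290925523, 0.3856359019090928], [0.0, 0.0, 0.0, 1.0]] 65.70646984690485
form_pad_center [([0.49, -0.217, 0.124], 0.79)]
booklets_center [([0.52, -0.286, 0.106], 0.9), ([0.569, 0.05, 0.034], 0.38)]
```

View pics/w1.png

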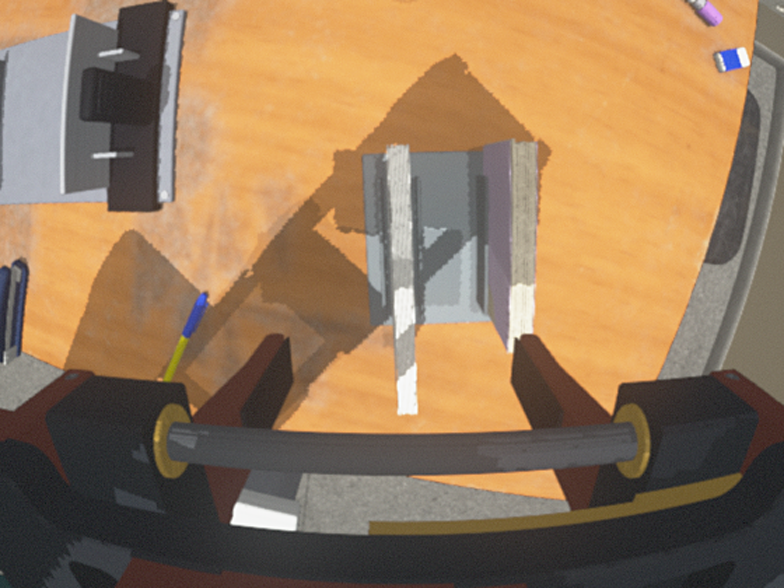

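The wrist view shows the pad's top strip from (398,146) to (407,414) and the booklets' top strip from (524,142) to (520,350). The sorter lies under both.

```bash
python3 - <<'E'
from h import *
c=read_camera("wrist")
for n,z,ps in [("pad",.126,[(398,146),(407,414)]),("book",.106,[(524.5,142),(521,350)])]:
    P=[at_z(c,u/1.4,v/1.4,z,True) for u,v in ps]; d=P[0]-P[1]
    print(n,np.round(P,4).tolist(),"mid",np.round((P[0]+P[1])/2,4),"len",np.linalg.norm(d),"yaw",np.degrees(np.arctan2(d[1],d[0])))
for n,z,ps in [("padw",.126,[(387,147),(410,147),(397,412),(417,412)]),("bookw",.106,[(512,142),(537,142)]),("sorter",.006,[(363,154),(490,320)])]:
    print(n,np.round([at_z(c,u/1.4,v/1.4,z,True)[:2] for u,v in ps],4).tolist())
E
```

```text
pad [[0.5591, -0.199, 0.126], [0.3943, -0.2382, 0.126]] mid [ 0.4767 -0.2186  0.126 ] len 0.16936670902810647 yaw 13.403669197873645
book [[0.58, -0.2744, 0.106], [0.446, -0.3075, 0.106]] mid [ 0.513 -0.291  0.106] len 0.13805765523368094 yaw 13.863089192669351
padw [[0.5573, -0.193], [0.5599, -0.2057], [0.3946, -0.2315], [0.3972, -0.2444]]
bookw [[0.578, -0.2666], [0.5821, -0.2823]]
sorter [[0.5514, -0.1703], [0.432, -0.3079]]
```

```bash
python3 -c "
from h import *
goal([.4767,-.2186,.091],-76.4)"
```

```text
t 2.85 at [ 0.4768 -0.2178  0.2227] F [-0.4  0.8 -0.2] gap 88.3 shift [ 0.08  0.02 13.17] turn [ 0.   0.  -2.2]
```

>>> drive_tool:
  steps:
    - [0.6, [0.1, 0, 3], [0, 0, -2.2]]
    - [0.6, [0.1, 0, 6], [0, 0, -2.2]]
    - [0.6, [0.1, 0, 9], [0, 0, -2.2]]
    - [0.6, [0.1, 0, 11.5], [0, 0, -2.2]]
    - [0.6, [0.1, 0, 13.2], [0, 0, -2.2]]
    - [0.6, [0.1, 0, 13.2], [0, 0, -2.2]]
    - [0, [0.1, 0, 13.2], [0, 0, -2.2]]
    - [0, [0.1, 0, 13.2], [0, 0, -2.2]]
    - [0, [0.1, 0, 13.2], [0, 0, -2.2]]
    - [0, [0.1, 0, 13.2], [0, 0, -2.2]]

```text
t: 4.1
ee_pos: [0.4776, -0.218, 0.091]
orientation: [0.787, -0.617, 0.0, -0.0]
contact_force: [0.3, 0.2, 0.0]
finger_gap: 0.182
```

>>> drive_tool:
  steps:
    - [0, [0, 0, 0], [0, 0, 0]]
    - [0, [0, 0, -1.5], [0, 0, 0]]
    - [0, [0, 0, -4], [0, 0, 0]]
    - [0, [0, 0, -7], [0, 0, 0]]
    - [0, [0, 0, -10], [0, 0, 0]]
    - [0, [0, 0, -13], [0, 0, 0]]
    - [0, [0, 0, -16], [0, 0, 0]]
    - [0, [0, 0, -18], [0, 0, 0]]
    - [0, [0, 0, -18], [0, 0, 0]]

```text
t: 5.22
ee_pos: [0.4783, -0.2184, 0.2729]
orientation: [0.787, -0.617, 0.002, -0.0]
contact_force: [0.3, 0.9, -0.7]
finger_gap: 0.137
```

```bash
python3 - <<'E'
from h import *
x,y,a=.5545,.1552,.1265
def Wr(lx,ly): return [x+np.cos(a)*lx-np.sin(a)*ly, y+np.sin(a)*lx+np.cos(a)*ly]
print("pad target",Wr(0,.080))
goal(Wr(0,.080)+[.271],-90+np.degrees(a))
c=read_camera("wrist"); save(c,"w2")
E
```

```text
pad target [np.float64(0.544406968874487), np.float64(0.23456076311817717)]
t 5.22 at [ 0.4783 -0.2184  0.2729] F [ 0.3  0.9 -0.7] gap 12.0 shift [-42.43 -17.18   0.12] turn [-0.2 -0.2  6.5]
```

View pics/w2.png

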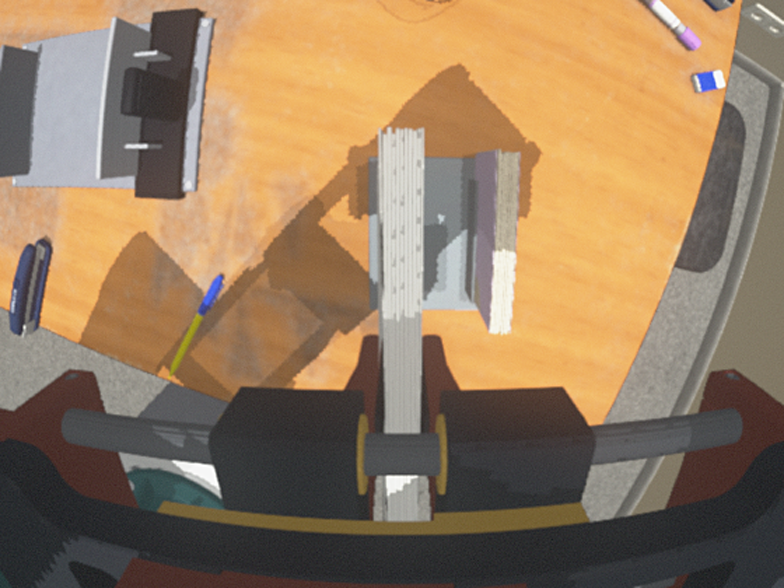

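The pad is held square between the fingers at 12.0 mm, with its top strip at (402, 130–520) and level. Next I carry it over the rack.

>>> drive_tool:
  steps:
    - [0, [-2, -0.8, 0], [0, 0, 0]]
    - [0, [-6, -2.4, 0], [0, 0, 1]]
    - [0, [-10.5, -4.3, 0], [0, 0, 2]]
    - [0, [-15, -6.1, 0], [0, 0, 3]]
    - [0, [-20, -8.1, 0], [0, 0, 4]]
    - [0, [-25, -10.1, 0], [0, 0, 5]]
    - [0, [-30, -12.2, 0], [0, 0, 6]]
    - [0, [-35, -14.2, 0], [0, 0, 6.5]]
    - [0, [-39, -15.8, 0], [0, 0, 6.5]]
    - [0, [-41.5, -16.8, 0], [0, 0, 6.5]]

```text
t: 6.52
ee_pos: [0.5411, 0.2271, 0.2691]
orientation: [0.751, -0.66, -0.001, 0.001]
contact_force: [0.1, -0.0, -0.7]
finger_gap: 0.135
```

>>> drive_tool:
  steps:
    - [0, [-0.5, -0.3, 0], [0, 0, 0]]
    - [0, [-0.5, -0.3, 0], [0, 0, 0]]

```text
t: 6.78
ee_pos: [0.544, 0.2299, 0.2697]
orientation: [0.75, -0.661, -0.0, 0.001]
contact_force: [-0.9, 0.4, -0.5]
finger_gap: 0.139
```

```bash
python3 - <<'E'
from h import *
goal([.5446,.2336,.271],-82.75)
c=read_camera("wrist"); save(c,"w3")
E
```

```text
t 6.78 at [0.544  0.2299 0.2697] F [-0.9  0.4 -0.5] gap 12.2 shift [-0.36 -0.11 -0.13] turn [ 0.1 -0.   0. ]
```

View pics/w3.png

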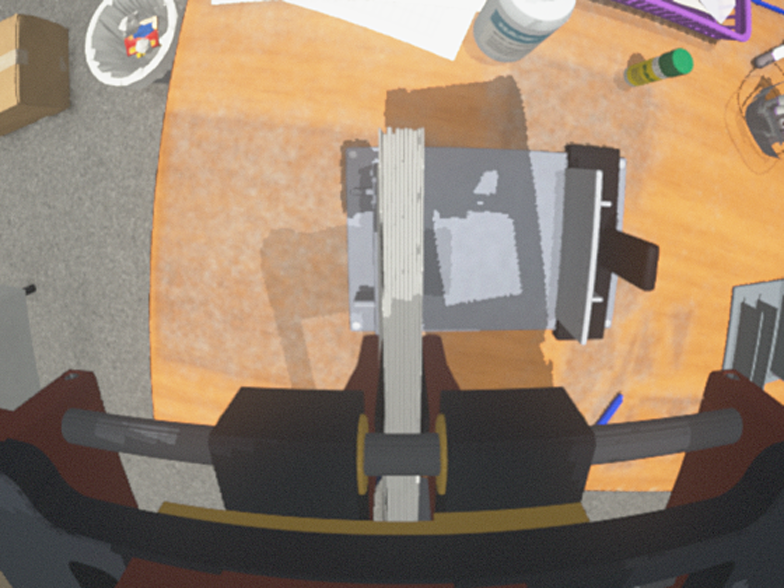

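The pad is above the rack with the wall hidden just under it at (375, 150–330). Base corners: (343,146), (349,331), (624,158). Stop plate top: (599,170) to (585,342).

```bash
python3 - <<'E'
from h import *
c=read_camera("wrist")
x,y,a=.5545,.1552,.1265
for l,u,v,z in [((.09,.125),343,146,.008),((-.09,.125),349,331,.008),((.09,-.152),625,157,.008),((.075,-.083),598,170,.086),((-.075,-.083),584,342,.086)]:
    p=at_z(c,u/1.4,v/1.4,z,True); d=p[:2]-[x,y]
    print(l,np.round([np.cos(a)*d[0]+np.sin(a)*d[1],-np.sin(a)*d[0]+np.cos(a)*d[1]],4))
E
```

```text
(0.09, 0.125) [0.0902 0.1288]
(-0.09, 0.125) [-0.0909  0.1274]
(0.09, -0.152) [ 0.0902 -0.1485]
(0.075, -0.083) [ 0.0744 -0.0827]
(-0.075, -0.083) [-0.0729 -0.0845]
```

>>> drive_tool:
  steps:
    - [0, [-0.4, -0.1, 1.5], [0, 0, 0]]
    - [0, [-0.4, -0.1, 4], [0, 0, 0]]
    - [0, [-0.4, -0.1, 7], [0, 0, 0]]
    - [0, [-0.4, -0.1, 10], [0, 0, 0]]
    - [0, [-0.4, -0.1, 12.5], [0, 0, 0]]
    - [0, [-0.4, -0.1, 14.5], [0, 0, 0]]
    - [0, [-0.4, -0.1, 16], [0, 0, 0]]
    - [0, [-0.4, -0.1, 17], [0, 0, 0]]
    - [0, [-0.4, -0.1, 17.3], [0, 0, 0]]
    - [0, [-0.4, -0.1, 17.3], [0, 0, 0]]

```text
t: 8.12
ee_pos: [0.5452, 0.2346, 0.098]
orientation: [0.75, -0.661, 0.0, -0.0]
contact_force: [0.4, -0.4, -0.7]
finger_gap: 0.129
```

>>> drive_tool:
  steps:
    - [0, [-0.2, 0, 0], [0, 0, 0]]
    - [0, [-0.3, 0, 0], [0, 0, 0]]
    - [0, [-0.3, 0, 0], [0, 0, 0]]

```text
t: 8.5
ee_pos: [0.5447, 0.2378, 0.098]
orientation: [0.75, -0.661, 0.0, -0.0]
contact_force: [0.9, -0.1, -0.3]
finger_gap: 0.13
```

>>> drive_tool:
  steps:
    - [0, [-0.1, 0, 0], [0, 0, 0]]
    - [0, [-0.15, 0, 0], [0, 0, 0]]
    - [0, [-0.15, 0, 0], [0, 0, 0]]

```text
t: 8.88
ee_pos: [0.5443, 0.2391, 0.0977]
orientation: [0.75, -0.661, -0.0, 0.0]
contact_force: [0.4, -0.3, -0.9]
finger_gap: 0.131
```

>>> drive_tool:
  steps:
    - [0, [-0.1, 0, 0], [0, 0, 0]]
    - [0, [-0.15, 0, 0], [0, 0, 0]]
    - [0, [-0.15, 0, 0], [0, 0, 0]]

```text
t: 9.25
ee_pos: [0.5442, 0.2406, 0.0977]
orientation: [0.75, -0.661, -0.0, -0.0]
contact_force: [-0.7, -0.2, -0.9]
finger_gap: 0.138
```

>>> drive_tool:
  steps:
    - [0, [-0.1, 0, 0], [0, 0, 0]]
    - [0, [-0.1, 0, 0], [0, 0, 0]]
    - [0, [-0.1, 0, 0.3], [0, 0, 0]]
    - [0, [-0.1, 0, 0.45], [0, 0, 0]]
    - [0, [-0.1, 0, 0.45], [0, 0, 0]]

```text
t: 9.88
ee_pos: [0.5441, 0.2411, 0.0929]
orientation: [0.75, -0.661, 0.0, 0.0]
contact_force: [1.4, -5.2, -1.5]
finger_gap: 0.134
```

>>> drive_tool:
  steps:
    - [0, [0.05, 0, 0.05], [0, 0, 0]]
    - [0.35, [0.05, 0, 0.05], [0, 0, 0]]
    - [0.35, [0.05, 0, 0.05], [0, 0, 0]]
    - [0.35, [0.05, 0, 0.05], [0, 0, 0]]
    - [0.35, [0.05, 0, -1], [0, 0, 0]]
    - [0.35, [0.05, 0, -4], [0, 0, 0]]
    - [0.35, [0.05, 0, -8], [0, 0, 0]]
    - [0.5, [0.05, 0, -14], [0, 0, 0]]
    - [0.5, [0.05, 0, -14], [0, 0, 0]]

```text
t: 11.0
ee_pos: [0.5477, 0.2423, 0.2394]
orientation: [0.75, -0.661, 0.003, -0.005]
contact_force: [0.7, -0.1, 0.3]
finger_gap: 0.495
```

```bash
python3 - <<'E'
from h import *
goal([.513,-.291,.231],-76.3)
c=read_camera("wrist"); save(c,"w4")
for t in ["form_pad_center"]:
    print(t,[(np.round(r["xyz"],3).tolist(),round(r["confidence"],2)) for r in recognise(c,t)[:2]])
E
```

```text
t 11.0 at [0.5477 0.2423 0.2394] F [ 0.7 -0.1  0.3] gap 43.6 shift [52.47 10.16  0.61] turn [-0.6  0.1 -6.5]
form_pad_center [([0.559, 0.244, 0.129], 0.61)]
```

View pics/w4.png

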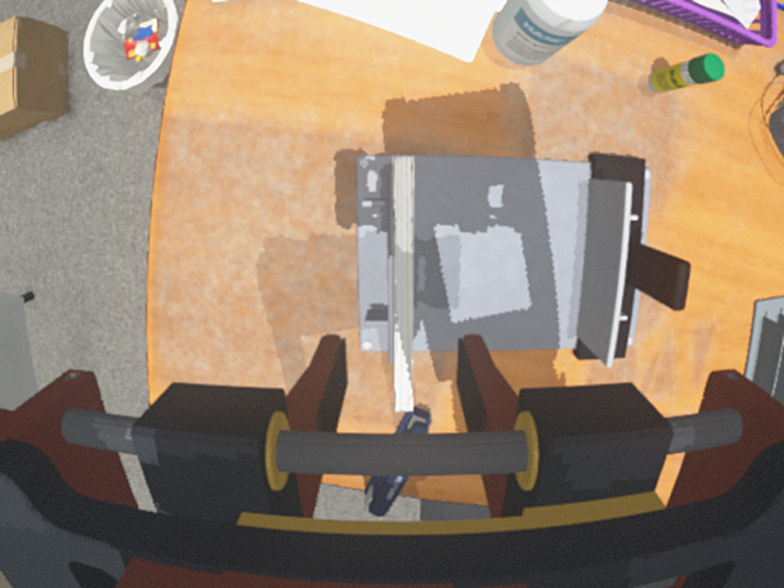

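The pad stands upright against the wall, with its top strip from (403,157) to (404,410). Next I fetch the booklets.

>>> drive_tool:
  steps:
    - [0.6, [52.5, 10.2, 0.6], [-0.6, 0, -6.5]]
    - [0.6, [52.5, 10.2, 0.6], [-0.6, 0, -6.5]]
    - [0.6, [52.5, 10.2, 0.6], [-0.6, 0, -6.5]]
    - [0.6, [52.5, 10.2, 0.6], [-0.6, 0, -6.5]]
    - [0.6, [52.5, 10.2, 0.6], [-0.6, 0, -6.5]]
    - [0.6, [52.5, 10.2, 0.6], [-0.6, 0, -6.5]]
    - [0.6, [52.5, 10.2, 0.6], [-0.6, 0, -6.5]]
    - [0.6, [52.5, 10.2, 0.6], [-0.6, 0, -6.5]]
    - [0.6, [52.5, 10.2, 0.6], [-0.6, 0, -6.5]]
    - [0.6, [52.5, 10.2, 0.6], [-0.6, 0, -6.5]]

```text
t: 12.35
ee_pos: [0.5077, -0.2945, 0.2251]
orientation: [0.785, -0.619, -0.005, 0.004]
contact_force: [0.7, 0.3, -0.5]
finger_gap: 0.6
```

>>> drive_tool:
  steps:
    - [0.6, [0, 0, 0], [0, 0, 0]]
    - [0.6, [0, 0, 0], [0, 0, 0]]

```text
t: 12.6
ee_pos: [0.5088, -0.2909, 0.2266]
orientation: [0.787, -0.617, -0.004, 0.004]
contact_force: [0.1, 0.3, 0.8]
finger_gap: 0.596
```

```bash
python3 - <<'E'
from h import *
c=read_camera("wrist"); save(c,"w5")
print([(np.round(r["xyz"],3).tolist(),round(r["confidence"],2)) for r in recognise(c,"booklets_center")[:2]])
goal([.513,-.291,.075],-76.3)
m=cut_out(c,"booklets_center"); 
if m:
    q=m[0]["mask"].astype(np.uint8); vs,us=np.nonzero(q); P=np.array([at_z(c,u,v,.106,True)[:2] for u,v in zip(us,vs)])
    for lo in range(vs.min(),vs.max()+1,15):
        k=us[vs==lo]; print(lo, [np.round(at_z(c,u,lo,.106,True)[:2],4).tolist() for u in (k.min(),k.max())])
E
```

```text
[([0.52, -0.286, 0.104], 0.9)]
t 12.7 at [ 0.5091 -0.2913  0.2271] F [ 0.2 -0.4 -0.2] gap 52.6 shift [ 0.08 -0.54 15.2 ] turn [0.6 0.1 0.1]
116 [[0.5789, -0.2663], [0.5791, -0.2672]]
131 [[0.5656, -0.2669], [0.5699, -0.2845]]
146 [[0.553, -0.2708], [0.557, -0.2869]]
161 [[0.5403, -0.2748], [0.5441, -0.2901]]
176 [[0.5271, -0.2771], [0.5311, -0.2934]]
191 [[0.5138, -0.2803], [0.5179, -0.2968]]
206 [[0.5006, -0.2853], [0.5043, -0.3003]]
221 [[0.4866, -0.2887], [0.4899, -0.302]]
236 [[0.4722, -0.2921], [0.4758, -0.3066]]
251 [[0.457, -0.2948], [0.4609, -0.3105]]
```

View pics/w5.png

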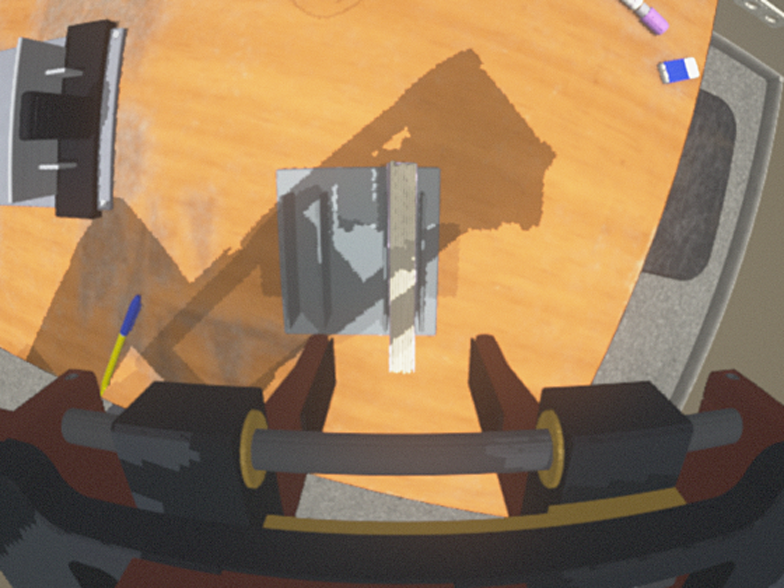

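The booklets sit centred between the open fingers, with their top strip from (400,162) to (401,372). Now I descend and grip.

>>> drive_tool:
  steps:
    - [0.6, [-0.1, -0.5, 3], [0.6, 0, 0]]
    - [0.6, [-0.1, -0.5, 6], [0.6, 0, 0]]
    - [0.6, [-0.1, -0.5, 10], [0.6, 0, 0]]
    - [0.6, [-0.1, -0.5, 13.5], [0.6, 0, 0]]
    - [0.6, [-0.1, -0.5, 15.5], [0.6, 0, 0]]
    - [0.6, [-0.1, -0.5, 15.5], [0.6, 0, 0]]
    - [0, [-0.1, -0.5, 15.5], [0.6, 0, 0]]
    - [0, [-0.1, -0.5, 15.5], [0.6, 0, 0]]
    - [0, [-0.1, -0.5, 15.5], [0.6, 0, 0]]
    - [0, [-0.1, -0.5, 15.5], [0.6, 0, 0]]

```text
t: 14.0
ee_pos: [0.5122, -0.2909, 0.0726]
orientation: [0.787, -0.618, 0.0, -0.0]
contact_force: [0.4, -1.2, -1.0]
finger_gap: 0.196
```

>>> drive_tool:
  steps:
    - [0, [0, 0, 0], [0, 0, 0]]
    - [0, [0, 0, -1.5], [0, 0, 0]]
    - [0, [0, 0, -4], [0, 0, 0]]
    - [0, [0, 0, -7], [0, 0, 0]]
    - [0, [0, 0, -10], [0, 0, 0]]
    - [0, [0, 0, -13], [0, 0, 0]]
    - [0, [0, 0, -16], [0, 0, 0]]
    - [0, [0, 0, -18], [0, 0, 0]]
    - [0, [0, 0, -18], [0, 0, 0]]

```text
t: 15.12
ee_pos: [0.5129, -0.2915, 0.2544]
orientation: [0.787, -0.617, 0.002, -0.0]
contact_force: [-0.0, -0.5, -1.2]
finger_gap: 0.194
```

```bash
python3 - <<'E'
from h import *
x,y,a=.5545,.1572,.1265
ly=.045
goal([x-np.sin(a)*ly,y+np.cos(a)*ly,.25],-82.75)
E
```

```text
t 15.12 at [ 0.5129 -0.2915  0.2544] F [-0.  -0.5 -1.2] gap 17.1 shift [-47.08 -15.2    0.36] turn [-0.2 -0.1  6.5]
```

>>> drive_tool:
  steps:
    - [0, [-2, -0.6, 0], [-0.2, 0, 0]]
    - [0, [-6.5, -2.1, 0], [-0.2, 0, 1]]
    - [0, [-11.5, -3.7, 0], [-0.2, 0, 2]]
    - [0, [-17, -5.5, 0], [-0.2, 0, 3]]
    - [0, [-22.5, -7.3, 0], [-0.2, 0, 4]]
    - [0, [-28, -9, 0], [-0.2, 0, 5]]
    - [0, [-33.5, -10.8, 0], [-0.2, 0, 6]]
    - [0, [-39, -12.6, 0], [-0.2, 0, 6.5]]
    - [0, [-43.5, -14.1, 0], [-0.2, 0, 6.5]]
    - [0, [-46.6, -15.1, 0], [-0.2, 0, 6.5]]

```text
t: 16.38
ee_pos: [0.5459, 0.2008, 0.2509]
orientation: [0.751, -0.66, -0.003, 0.002]
contact_force: [0.6, -0.5, -1.0]
finger_gap: 0.196
```

>>> drive_tool:
  steps:
    - [0, [0, 0, 0], [0, 0, 0]]
    - [0, [0, 0, 0], [0, 0, 0]]

```text
t: 16.62
ee_pos: [0.5467, 0.1975, 0.2514]
orientation: [0.751, -0.661, -0.002, 0.002]
contact_force: [0.2, 0.1, -0.8]
finger_gap: 0.193
```

```bash
python3 - <<'E'
from h import *
x,y,a=.5545,.1572,.1265
ly=.040
goal([x-np.sin(a)*ly,y+np.cos(a)*ly,.076],-82.75)
c=read_camera("wrist"); save(c,"w6")
E
```

```text
t 16.62 at [0.5467 0.1975 0.2514] F [ 0.2  0.1 -0.8] gap 17.0 shift [ 0.1  -0.37 17.54] turn [ 0.3 -0.   0. ]
```

View pics/w6.png

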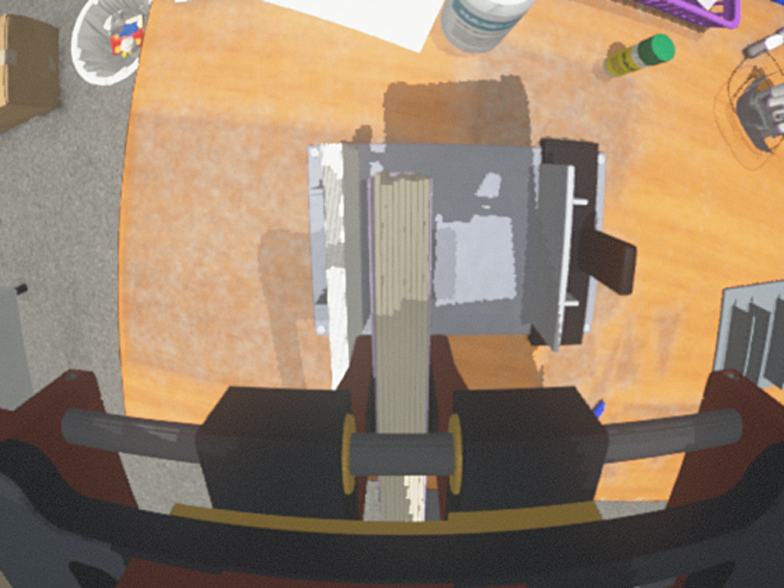

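The pad still stands at (335, 145–385), and the booklets hang at (402, 175–520), clear of it by about 30 px. Lowering.

>>> drive_tool:
  steps:
    - [0, [0.1, -0.3, 1.5], [0.3, 0, 0]]
    - [0, [0.1, -0.3, 4], [0.3, 0, 0]]
    - [0, [0.1, -0.3, 7.5], [0.3, 0, 0]]
    - [0, [0.1, -0.3, 11], [0.3, 0, 0]]
    - [0, [0.1, -0.3, 14], [0.3, 0, 0]]
    - [0, [0.1, -0.3, 16], [0.3, 0, 0]]
    - [0, [0.1, -0.3, 17.1], [0.3, 0, 0]]
    - [0, [0.1, -0.3, 17.5], [0.3, 0, 0]]
    - [0, [0.1, -0.3, 17.7], [0.3, 0, 0]]
    - [0, [0.1, -0.3, 17.7], [0.3, 0, 0]]

```text
t: 17.92
ee_pos: [0.5511, 0.1971, 0.076]
orientation: [0.75, -0.661, 0.001, -0.001]
contact_force: [0.2, 0.6, -1.2]
finger_gap: 0.188
```

>>> drive_tool:
  steps:
    - [0, [0, 0, 0.15], [0, 0, 0]]
    - [0, [0, 0, 0.2], [0, 0, 0]]
    - [0.3, [0, 0, 0.15], [0, 0, 0]]
    - [0.3, [0, 0, 0.15], [0, 0, 0]]
    - [0.3, [0, 0, 0.15], [0, 0, 0]]
    - [0.3, [0, 0, -1], [0, 0, 0]]
    - [0.3, [0, 0, -4], [0, 0, 0]]
    - [0.3, [0, 0, -8], [0, 0, 0]]
    - [0.5, [0, 0, -14], [0, 0, 0]]
    - [0.5, [0, 0, -14], [0, 0, 0]]

```text
t: 19.18
ee_pos: [0.554, 0.1979, 0.2214]
orientation: [0.75, -0.661, 0.004, -0.005]
contact_force: [0.5, 0.9, -0.2]
finger_gap: 0.481
```

```bash
python3 - <<'E'
from h import *
x,y,a=.5545,.1572,.1265
for ly in (-.131,):
  goal([x-np.sin(a)*ly,y+np.cos(a)*ly,.2],-82.75)
c=read_camera("wrist"); save(c,"w7")
S=read_camera("scene"); D=read_camera("side")
for q in (S,D,c): print([(np.round(r["xyz"],3).tolist(),round(r["confidence"],2)) for r in recognise(q,"stop_grip")[:2]])
E
```

```text
t 19.18 at [0.554  0.1979 0.2214] F [ 0.5  0.9 -0.2] gap 42.3 shift [17.14  0.49  2.11] turn [-0.7  0.1 -0. ]
[]
[([0.58, 0.075, 0.048], 0.89)]
[([0.576, 0.062, 0.046], 0.66)]
```

View pics/w7.png

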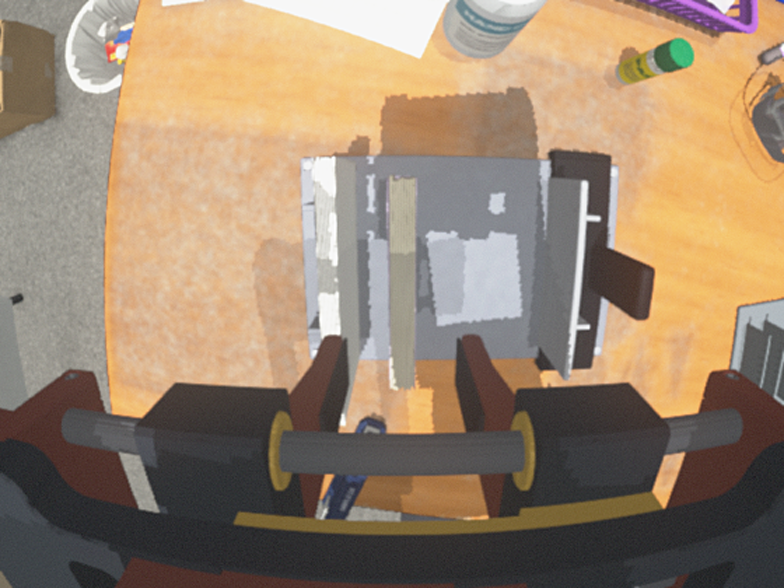

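Both items stand upright: pad top at (326, 157–420), booklets top at (402, 178–388). The fin top is near (645, 290). I compute its position and go there.

```bash
python3 - <<'E'
from h import *
x,y,a=.5545,.1572,.1265
c=read_camera("wrist")
for u,v,z in [(645,291,.110),(583,180,.086),(567,376,.086)]:
    p=at_z(c,u/1.4,v/1.4,z,True); d=p[:2]-[x,y]; print(np.round(p,4),np.round([np.cos(a)*d[0]+np.sin(a)*d[1],-np.sin(a)*d[0]+np.cos(a)*d[1]],4))
ly=-.131
goal([x-np.sin(a)*ly,y+np.cos(a)*ly,.16],-82.75)
E
```

```text
[0.5677 0.0332 0.11  ] [-0.0026 -0.1247]
[0.6318 0.0852 0.086 ] [ 0.0676 -0.0812]
[0.4901 0.0644 0.086 ] [-0.0756 -0.0839]
t 19.52 at [0.5494 0.1967 0.2139] F [0.2 0.5 0.4] gap 44.3 shift [17.08 -0.02  5.39] turn [ 0.1  0.  -0. ]
```

>>> drive_tool:
  steps:
    - [0.4, [5, 0, 0], [0.1, 0, 0]]
    - [0.4, [11, 0, 0], [0.1, 0, 0]]
    - [0.4, [15, 0, 2], [0.1, 0, 0]]
    - [0.4, [17, 0, 4], [0.1, 0, 0]]
    - [0.4, [17, 0, 6], [0.1, 0, 0]]
    - [0.4, [17, 0, 6], [0.1, 0, 0]]
    - [0.4, [17, 0, 9], [0.1, 0, 0]]
    - [0.4, [17, 0, 12], [0.1, 0, 0]]
    - [0.4, [17, 0, 13.4], [0.1, 0, 0]]
    - [0.4, [17, 0, 13.4], [0.1, 0, 0]]

```text
t: 20.78
ee_pos: [0.5715, 0.0287, 0.0809]
orientation: [0.75, -0.661, 0.0, -0.001]
contact_force: [0.2, 0.3, -0.1]
finger_gap: 0.398
```

>>> drive_tool:
  steps:
    - [0, [0, 0, 0], [0, 0, 0]]
    - [0, [0, 0, 0], [0, 0, 0]]
    - [0, [0, 0, 0], [0, 0, 0]]
    - [0, [0, 0, 0], [0, 0, 0]]

```text
t: 21.28
ee_pos: [0.5728, 0.0285, 0.0823]
orientation: [0.75, -0.661, 0.002, -0.002]
contact_force: [-1.2, 1.5, 6.2]
finger_gap: 0.16
```

The fin is pinched (14.1 mm). Now I slide the stop in, slowing before it reaches the booklets.

>>> drive_tool:
  steps:
    - [0, [-0.5, 0, 0], [0, 0, 0]]
    - [0, [-1.5, 0, 0], [0, 0, 0]]
    - [0, [-3, 0, 0], [0, 0, 0]]
    - [0, [-4.5, 0, 0], [0, 0, 0]]
    - [0, [-6, 0, 0], [0, 0, 0]]
    - [0, [-7.5, 0, 0], [0, 0, 0]]
    - [0, [-9, 0, 0], [0, 0, 0]]
    - [0, [-10, 0, 0], [0, 0, 0]]
    - [0, [-10.5, 0, 0], [0, 0, 0]]
    - [0, [-10.8, 0, 0], [0, 0, 0]]

```text
t: 22.52
ee_pos: [0.5591, 0.1353, 0.0824]
orientation: [0.75, -0.661, 0.002, -0.002]
contact_force: [0.1, -2.6, 5.9]
finger_gap: 0.158
```

>>> drive_tool:
  steps:
    - [0, [-0.2, 0, 0], [0, 0, 0]]
    - [0, [-0.4, 0, 0], [0, 0, 0]]
    - [0, [-0.6, 0, 0], [0, 0, 0]]
    - [0, [-0.8, 0, 0], [0, 0, 0]]
    - [0, [-1.0, 0, 0], [0, 0, 0]]
    - [0, [-1.2, 0, 0], [0, 0, 0]]
    - [0, [-1.4, 0, 0], [0, 0, 0]]
    - [0, [-1.6, 0, 0], [0, 0, 0]]
    - [0, [-1.8, 0, 0], [0, 0, 0]]
    - [0, [-2.0, 0, 0], [0, 0, 0]]

```text
t: 23.78
ee_pos: [0.5566, 0.1547, 0.0824]
orientation: [0.75, -0.661, 0.002, -0.002]
contact_force: [-0.2, -2.9, 6.1]
finger_gap: 0.152
```

```bash
python3 - <<'E'
from h import *
goal([.5545,.1572,.08],-82.75)
D=read_camera("side"); S=read_camera("scene")
cr=lambda i:cv2.resize(i["img"][180:390,200:410,::-1],(400,400))
cv2.imwrite("pics/z2.png",np.hstack([cr(S),cr(D)]))
E
```

```text
t 23.77 at [0.5566 0.1547 0.0824] F [-0.2 -2.9  6.1] gap 13.4 shift [-0.28  0.18  0.23] turn [-0.3 -0.  -0. ]
```

View pics/z2.png

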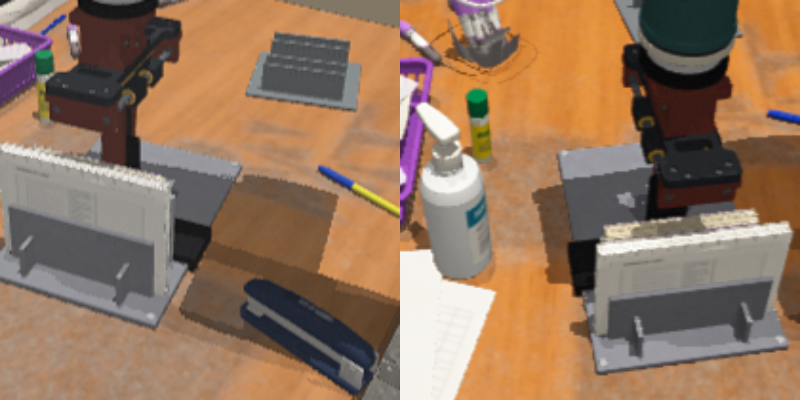

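The pad stands against the wall and the booklets stand upright just behind it. About 16 mm of travel remains.

>>> drive_tool:
  steps:
    - [0, [-0.2, 0, 0], [0, 0, 0]]
    - [0, [-0.4, 0, 0], [0, 0, 0]]
    - [0, [-0.6, 0, 0], [0, 0, 0]]
    - [0, [-0.8, 0, 0], [0, 0, 0]]
    - [0, [-1.0, 0, 0], [0, 0, 0]]
    - [0, [-1.2, 0, 0], [0, 0, 0]]
    - [0, [-1.3, 0, 0], [0, 0, 0]]
    - [0, [-1.35, 0, 0], [0, 0, 0]]

```text
t: 24.88
ee_pos: [0.5549, 0.1681, 0.0823]
orientation: [0.75, -0.661, 0.002, -0.002]
contact_force: [-0.7, -4.0, 6.4]
finger_gap: 0.159
```

>>> drive_tool:
  steps:
    - [0, [-0.1, 0, 0], [0, 0, 0]]
    - [0, [-0.15, 0, 0], [0, 0, 0]]
    - [0, [-0.15, 0, 0], [0, 0, 0]]

```text
t: 25.25
ee_pos: [0.5547, 0.1696, 0.0823]
orientation: [0.75, -0.661, 0.002, -0.002]
contact_force: [-0.6, -1.9, 6.2]
finger_gap: 0.159
```

>>> drive_tool:
  steps:
    - [0, [-0.05, 0, 0], [0, 0, 0]]
    - [0, [-0.1, 0, 0], [0, 0, 0]]
    - [0, [-0.1, 0, 0], [0, 0, 0]]

```text
t: 25.62
ee_pos: [0.5546, 0.1706, 0.0824]
orientation: [0.75, -0.661, 0.002, -0.002]
contact_force: [-1.0, -3.2, 6.9]
finger_gap: 0.161
```

>>> drive_tool:
  steps:
    - [0, [-0.05, 0, 0], [0, 0, 0]]
    - [0, [-0.1, 0, 0], [0, 0, 0]]
    - [0, [-0.1, 0, 0], [0, 0, 0]]

```text
t: 26.0
ee_pos: [0.5545, 0.1716, 0.0824]
orientation: [0.75, -0.661, 0.002, -0.002]
contact_force: [-0.0, -2.2, 6.9]
finger_gap: 0.155
```

>>> drive_tool:
  steps:
    - [0, [-0.05, 0, 0], [0, 0, 0]]
    - [0, [-0.1, 0, 0], [0, 0, 0]]
    - [0, [-0.1, 0, 0], [0, 0, 0]]

```text
t: 26.38
ee_pos: [0.5544, 0.1718, 0.0824]
orientation: [0.75, -0.661, 0.002, -0.001]
contact_force: [0.4, -5.6, 7.3]
finger_gap: 0.157
```

Contact: the advance stalls and the force rises. One more small squeeze to make it snug.

>>> drive_tool:
  steps:
    - [0, [-0.05, 0, 0], [0, 0, 0]]
    - [0, [-0.1, 0, 0], [0, 0, 0]]
    - [0, [-0.1, 0, 0], [0, 0, 0]]

```text
t: 26.75
ee_pos: [0.5544, 0.1717, 0.0824]
orientation: [0.751, -0.661, 0.003, -0.001]
contact_force: [0.0, -10.3, 7.1]
finger_gap: 0.155
```

>>> drive_tool:
  steps:
    - [0.4, [0, 0, 0], [0, 0, 0]]
    - [0.4, [0, 0, 0], [0, 0, 0]]
    - [0.4, [0.1, 0, 0], [0, 0, 0]]
    - [0.4, [0.1, 0, -1], [0, 0, 0]]
    - [0.4, [0.1, 0, -4], [0, 0, 0]]
    - [0.4, [0.1, 0, -8], [0, 0, 0]]
    - [0.4, [1, 0, -14], [0, 0, 0]]
    - [0.4, [1, 0, -15], [0, 0, 0]]
    - [0.4, [1, 0, -15], [0, 0, 0]]
    - [0.4, [1, 0, -15], [0, 0, 0]]

```text
t: 28.0
ee_pos: [0.5529, 0.1641, 0.2298]
orientation: [0.75, -0.661, -0.0, -0.0]
contact_force: [-0.6, -1.2, -0.7]
finger_gap: 0.4
```

```bash
python3 - <<'E'
from h import *
goal([.5545,.1572,.08],-82.75)
c=read_camera("wrist");D=read_camera("side")
i=cv2.resize(c["img"][90:300,150:430,::-1],(480,360),interpolation=cv2.INTER_CUBIC); j=cv2.resize(D["img"][220:400,260:415,::-1],(310,360),interpolation=cv2.INTER_CUBIC)
cv2.imwrite("pics/z3.png",np.hstack([i,j]))
for q in (c,D):
  for n in ("form_pad_center","booklets_center","tube_cup","sanitiser"): print(n,[(np.round(r["xyz"],3).tolist(),round(r["confidence"],2)) for r in recognise(q,n)[:1]])
E
```

```text
t 28.0 at [0.5529 0.1641 0.2298] F [-0.6 -1.2 -0.7] gap 35.2 shift [ 0.71 -0.06 14.98] turn [-0.  0. -0.]
form_pad_center [([0.568, 0.241, 0.126], 0.91)]
booklets_center [([0.559, 0.221, 0.11], 0.8)]
tube_cup [([0.749, -0.161, 0.038], 0.75)]
sanitiser [([0.735, 0.162, 0.069], 0.72)]
form_pad_center [([0.548, 0.249, 0.101], 0.68)]
booklets_center []
tube_cup [([0.76, -0.165, 0.056], 0.79)]
sanitiser [([0.764, 0.18, 0.103], 0.8)]
```

View pics/z3.png

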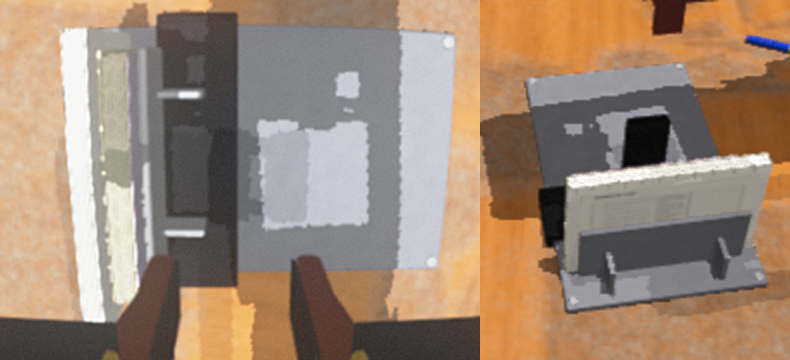

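The closing picture shows the pad at (75–88, 30–320), the booklets at (115–125, 50–300) and the stop plate beside them, all parallel and upright. The gripper is clear. Handing in.

```bash
python3 -c "
from h import *
print(workorder.close_job())"
```

```text
the job is handed in; nothing more can be done
None
```

The job is done and handed in at about 28 s, well under the 72 s limit. I stood the form pad against the rack's fixed wall, then the booklets beside it on the stop's side. I then pinched the fin and slid the stop in until it would go no further.

**Snugness:** The stop stalled with the force on the tool rising to about 10 N. The plate's position leaves about 29 mm between wall and stop, which is the thickness of the pad and booklets together.

**Last pictures:** The overhead view showed both items upright and parallel to the wall. The side view confirmed this for the pad, but it hides the booklets, so the network found them only from the wrist camera. Both items looked roughly centred across the rack.

**Bystanders:** In the side view the tub and sanitiser were within 2–3 mm of where they started, which is inside the measurement error. The wrist camera placed the sanitiser about 3 cm away from that. I put this down to it showing only part of the bottle, as the gripper's path stayed well clear of it.

**Disagreement:** The wrist camera and the first contact put the rack about 2–3 mm further along y than my first fit from the fixed cameras. I corrected for this by feeling for the wall with the pad.

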